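# Refit the washed idler roller in the bottle labeller

### The job

Take the washed rubber roller off its draining stand and put it back in the hand bottle labeller: lower its axle into the two open slotted brackets, press it gently past the spring catches until both ends sit on the bottoms of their slots, and let go. The brackets' height is not known beforehand, so feel for it; do not force or drop the roller in, and leave the bottle, the jar and the brush where they are.

Things in the scene. Friction and masses are not known exactly. Their poses are not given: they have to be found in the camera images.
- labeller: Hand bottle labeller, fixed; yaw within 0.4 rad; left or right of the stand. Base 250x190x10 mm. Origin: underside on the bench, below the middle of the roller's place. z up; y runs along the roller's axle; +x to the rear: fixed drive roller (36 mm thick, axis 85 mm behind, 50 mm up), crank at +y (102 mm high, 119 mm out), label reel (87 mm high, 150 mm behind).
- place_left (a point): Point fixed to the labeller's base at its x 0, y +57, z 84 mm, level with a seated axle at mid setting. Left bracket: upright plate, 36 mm in x, 8 mm in y. Its slot at x 0: open at the top, flat floor, 12 mm wide; a seated axle's centre is 5 mm above the floor, the slot stays straight to 19 mm above that centre, then flares to 28 mm at the bracket's top, 27 mm above it.
- place_right (a point): The same at y -57 mm; 106 mm clear between the brackets. Both stand on one yoke (crossbar 39 mm below a seated axle) on two 12 mm columns at y -82 and +82 mm, 85 mm high. The yoke holds still and keeps both slots level, but its height is as the last user left it and this point does not show it: a seated axle's centre line is anywhere from 66 to 102 mm above the bench.
- roller: The idler roller: black rubber sleeve 36 mm in diameter and 100 mm long with a steel axle of 10 mm diameter, 140 mm long over all, sticking out 20 mm at each end; 0.22 to 0.45 kg. Both ends are alike. Origin: centre of the roller, on its axis; its y axis runs along the axle.
- journal_a (a point): Point on the roller's axis, 57 mm from its centre on the +y side: the part of the axle that sits in a bracket slot.
- journal_b (a point): The same point on the -y side of the roller.
- catch_left (a joint): Sloping round-nosed spring catch, 6 mm thick, jutting 5 mm into the left (+y) slot from its rear (+x) wall; nose centre 4.5 mm above a seated axle's centre. Value: how far it is pushed back, m: 0 slot empty; 2 to 5 mm while the axle passes; about 0.4 mm with the axle home below the nose. An axle coming down meets it 13 to 18 mm above home; in the last 3 mm it pushes the axle down.
- catch_right (a joint): The same in the right (-y) slot. Passing both catches takes 8 to 15 N of downward force in all, the roller's weight included; then the axle drops the last few mm and lands on the floors. Each slot floor may be loaded with 22 N at most; weight and catches give up to 7 N of this, so press home with about 10 to 15 N and no more than 20 N.
- stand: Draining stand, fixed: steel tray 110 x 180 mm, rim 12 mm high, with two white V saddles at y = -60 and +60 mm (6 mm thick) in which the axle lies, along the stand's y axis, 50 mm above the bench. Origin: centre of its underside.
- amber_bottle: Bystander: amber glass bottle with cork, 56 mm in diameter, 105 mm tall, standing beside the labeller. Origin: centre of its underside.
- sample_jar: Bystander: glass jar with black lid, 52 mm in diameter, 55 mm tall, behind the draining stand. Origin: centre of its underside.
- wash_brush: Bystander: white brush, 150 mm long, lying in front of the draining stand, across it.
Things that resemble listed ones, but are neither listed nor needed, are in the scene too. Leave any purple or red look-alike of the stand alone.

How it is judged (in metres and radians):
On the way:
1. the roller is lifted clear off the draining stand (height (world z) of roller above 0.085 m and contact force between roller and stand below 0.05 N), for 0.1 s.
At the end, for the whole second after the job is handed in: The roller is released and at rest, both axle ends bearing on the floors of their slots (over 0.3 N on each), each end within 3 mm of its slot's middle, the axle in line with the brackets within 0.025 rad, the sleeve midway between them within 5 mm (x of journal_a in the frame of labeller between -0.003 and 0.003 m and x of journal_b in the frame of labeller between -0.003 and 0.003 m and y of roller in the frame of labeller between -0.005 and 0.005 m and angle between the y axis of roller and the y axis of labeller, either way round below 0.025 rad and linear speed of roller below 0.01 m/s and contact force between roller and left_slot_floor above 0.3 N and contact force between roller and right_slot_floor above 0.3 N); the robot touches nothing.
It fails at once if a slot floor is loaded with more than 22 N (contact force between roller and left_slot_floor above 22 N or contact force between roller and right_slot_floor above 22 N).
It fails at once if the roller (with the catches' grip on it) or the fingers press on the labeller with more than 75 N, all contacts added up (contact force between any of roller, the fingers and labeller above 75 N).
It fails at once if the amber bottle, the jar or the brush is moved by more than 20 mm or knocked over (distance of any of amber_bottle, sample_jar, wash_brush from where it was at the start of the episode above 0.02 m or angle between any of amber_bottle, sample_jar's own z axis and vertical above 0.5 rad).
It also fails if it takes over 46 s, if anything falls off the work surface, if the arm or the gripper's body presses on something with over 40 N, if the wrist force passes 120 N, or if a joint passes its speed limit or range.

### The arm

A 6-joint arm with a two-finger parallel gripper is mounted at the origin on the work surface. World frame = base frame: x ahead of the robot, y to its left, z up, the work surface at z = 0. Lengths are in m, angles in degrees, forces in N, time in s.
With the tool pointing down it reaches from about 0.4 to 0.825 m from the base axis. Payload 7 kg.
Tool frame: the origin (TCP) lies on the centre line of the jaws, within the pads' length; the fingertips stand 14 mm ahead of it and the grasp point (between the pads) lies 5 mm behind it; z points along the fingers, x is the direction in which the jaws open and shut, and the axes are right-handed (so a half turn about z gives the same grasp; the last joint's range is limited). The gripper opens to 88 mm and grips with 3 to 60 N. Pads are 19 mm wide; open, the fingers measure 130 mm over their backs; the gripper's body (78 mm by 193 mm) begins 47 mm behind the grasp point.
Start: joints at [89.444, 20.546, 0.682, 0, -70.136, -16.507], TCP at [0.198, 0.645, 0.241] pointing down, gripper open.
Joint ranges: [-176.03, 176.03], [-82.01, 121.73], [-58.28, 71.71], [-173.87, 95.51], [-174.79, -0.11], [-173.66, 173.66]. Speed limits (degrees/s): [136.94, 136.94, 172.46, 180, 180, 180].

### API

Orientations are given as [roll, pitch, yaw] about the fixed x, y, z axes, in that order (R = Rz(yaw) Ry(pitch) Rx(roll)).
In Python, from plant import * gives the robot as it stands.
- The arm moves only by the shell command python3 -m handwheel 'ROWS' [OPENING]. ROWS is JSON, a list of rows, each a list of 2 entries, a list of its own where there are three numbers: the shift along the tool's x, y, z each as a share of 0.2 m, from -1 to 1, then the turn, a rotation vector about the tool's x, y, z each as a share of 360 degrees, from -1 to 1. In form: [[[tx, ty, tz], [ax, ay, az]], ...]. A call has 1 to 5 rows; each row is the pose to reach, as a shift and turn from the pose commanded when the call began, along the tool's axes at that moment, turning the shorter way round; what a row does not reach only later rows make up. A row lasts 1/12 s, in which the tool goes at most 41.7 mm and 7.16 degrees, less where a joint would pass 70% of its speed; a pose out of reach is approached as far as the arm can. A call with a number of a shift or a turn outside -1 to 1 is refused whole. A call with a gripper value outside its range is refused whole. OPENING is the closure, from -1 (fully open) to 1 (shut), set as the call begins (- or left out, the last holds). The fingers move at their own pace and stop on an object; the grip force is fixed at half the most. Time passes only in rows, so rows that repeat a pose let the fingers close. It gives the time, the measured TCP pose, the force and the opening at its end, in the units of the state.
- get_obs(): the state, without advancing time (a new reading comes with each control period).
- snapshot(name): name is "scene" or "top" or "wrist"; returns a dict with "color" (420x560x3 uint8, red, green, blue), "z_map" (420x560 float32, m along the optical axis (not along the pixel's ray), 0 where there is no reading), "intrinsics" (3x3 intrinsics, pixels), "rvec" (rotation vector, rad) and "tvec" (3), from world to camera coordinates, as OpenCV has them. Camera axes: x right, y down, z forward; pixel columns grow to the right and rows downward; lengths in m; the calibration is good to about 2 mm. A picture is of the moment at which its call begins.
- close_job(): hands the job in, once; it reports no verdict.
The state is a dict: "clock": time; "joint_pos": joint angles; "qvel": joint speeds; "tau": joint torques, N m; "tool_pos": TCP position; "orientation": TCP orientation; "force": force on the tool from outside, world axes, zero at the start; "moment": the same for the moment, N m; "opening": finger opening in m.
Only numpy, scipy, OpenCV 4.12 (cv2) and the standard library are available. Lean on these libraries where they do the work, as an engineer would, in place of code of your own. Each camera call takes 0.05 s, during which the arm holds its last target. There are 200 camera calls.

## Working session

There is one attempt and no reset: what is moved stays moved. The work goes in short steps, Python scripts to look and compute and a shell command to move; the robot and the scene stay as the last step left them, time stands still between calls to the robot, and variables do not carry over. Pictures are saved under pics/ and viewed, about 8 in all and at most 12, crops included, and the job is handed in when it is done.

```bash
mkdir -p pics; ls; cat > h.py <<'E'
from plant import *
import numpy as np, cv2
def snap(n,save):
    s=snapshot(n); cv2.imwrite(f'pics/{save}.png',s['color'][:,:,::-1]); np.savez(f'pics/{save}.npz',**s); return s
def cloud(s):
    z=s['z_map'];K=s['intrinsics'];R=cv2.Rodrigues(np.array(s['rvec'],float))[0];t=np.array(s['tvec']).ravel()
    v,u=np.mgrid[:z.shape[0],:z.shape[1]]
    P=np.stack([(u-K[0,2])/K[0,0]*z,(v-K[1,2])/K[1,1]*z,z],-1)
    W=(P-t)@R; W[z<=0]=np.nan; return W
E
python3 - <<'E'
from h import *
o=get_obs();print(o)
a=snap('scene','s0');b=snap('top','t0')
cv2.imwrite('pics/v0.png',np.vstack([x for x in [b['color'][:,:,::-1]]]))
for s in(a,b):
  R=cv2.Rodrigues(np.array(s['rvec'],float))[0];print(-R.T@np.ravel(s['tvec']),R[2],s['intrinsics'])
E
```

```text
pics
{'clock': 0.0, 'joint_pos': array([ 8.94452127e+01,  2.05913779e+01,  6.33988781e-01, -2.00480788e-02,
       -7.01351360e+01, -1.65077316e+01]), 'qvel': array([-0.03713516,  0.06485169,  0.04364796,  0.04147305, -0.02444812,
       -0.00401282]), 'tau': array([ 3.20988611e-04, -5.82713485e+01,  2.93054563e+01,  6.99708447e+00,
        6.95720402e-03, -1.49336333e-04]), 'tool_pos': array([0.19793332, 0.64484541, 0.23962517]), 'orientation': array([-1.79991777e+02, -9.40669013e-02, -1.07069353e+02]), 'force': array([ 0.34458252, -0.4665119 ,  0.42774162]), 'moment': array([-0.06833828,  0.01006089, -0.03744427]), 'opening': 0.08765888567398726}
[ 1.15089408 -0.07121227  0.89551345] [-0.60734537  0.06495848 -0.79177774] [[441.21408705   0.         275.42424687]
 [  0.         441.21408705 201.60449118]
 [  0.           0.           1.        ]]
[0.40930383 0.00410575 1.01877101] [ 0.15716485 -0.00600864 -0.9875541 ] [[417.67886936   0.         282.86517072]
 [  0.         417.67886936 208.86795369]
 [  0.           0.           1.        ]]
```

View pics/t0.png

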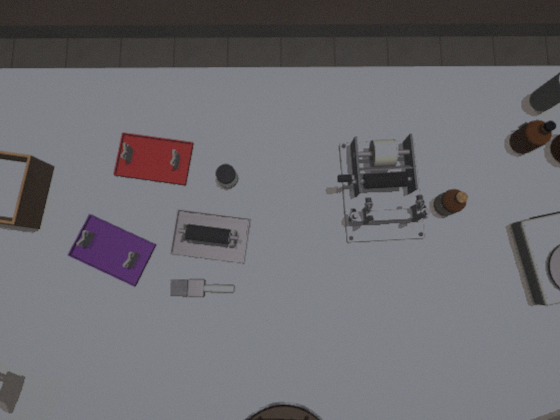

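View pics/s0.png

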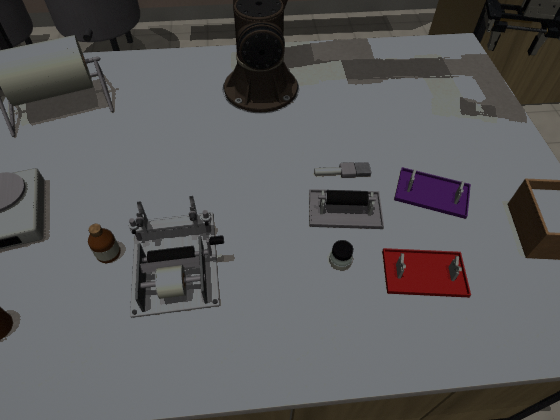

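Top view: stand with roller around px (210,236), labeller base centre around (383,192) with brackets near (368,210) and (420,207), bottle (453,201), jar (227,176) and brush (203,288). The scene view shows the same things.

```bash
python3 - <<'E'
from h import *
t=np.load('pics/t0.npz');s=np.load('pics/s0.npz')
W=cloud(t);np.set_printoptions(precision=4,suppress=True)
hsv=cv2.cvtColor(t['color'],cv2.COLOR_RGB2HSV)
# sleeve
def rect(W,m,name):
    P=W[m&~np.isnan(W[...,0])];c,sz,a=cv2.minAreaRect(P[:,:2].astype(np.float32));print(name,len(P),'c',c,'sz',sz,'a',a,'z',np.percentile(P[:,2],[1,50,90,99]),P.mean(0))
X,Y,Z=W[...,0],W[...,1],W[...,2]
box=np.zeros(X.shape,bool);box[205:268,170:255]=1
dark=hsv[...,2]<60
rect(W,box&dark&(Z>.055),'sleeve')
rect(W,box&(Z>.009),'stand')
bl=np.zeros(X.shape,bool);bl[135:245,335:430]=1
rect(W,bl&(Z>.005)&(Z<.02),'base')
for b,n in (((155,200,355,410),'drive'),):
    q=np.zeros(X.shape,bool);q[170:192,360:410]=1
    rect(W,q&dark&(Z>.05)&(Z<.08),n)
q=np.zeros(X.shape,bool);q[190:235,340:435]=1
m=q&(Z>.03);P=W[m]
print(len(P),Z[q].max())
A=np.hstack([t['color'][130:250,330:470][:,:,::-1],t['color'][180:300,160:300][:,:,::-1]])
B=s['color'][190:320,110:250][:,:,::-1]
cv2.imwrite('pics/v1.png',np.vstack([cv2.resize(A,(800,343),interpolation=3)]))
cv2.imwrite('pics/v2.png',cv2.resize(B,(646,600),interpolation=3))
for n,z in(('t',t),('s',s)):
    Wz=cloud(z);print(n,'bench z',np.nanmedian(Wz[(Wz[...,2]<.02)][:,2]))
E
```

```text
sleeve 591 c (0.5058631300926208, 0.17361648380756378) sz (0.09956813603639603, 0.03207169845700264) a 82.49006652832031 z [0.056  0.0641 0.0673 0.0691] [0.5054 0.1731 0.0636]
stand 1145 c (0.5070844888687134, 0.17581263184547424) sz (0.18064740300178528, 0.109962098300457) a 82.30368041992188 z [0.0093 0.0579 0.0666 0.0689] [0.5065 0.1752 0.0478]
base 3895 c (0.6172835230827332, -0.24405109882354736) sz (0.24902014434337616, 0.19023406505584717) a 2.707771062850952 z [0.0052 0.0087 0.0112 0.0153] [ 0.5903 -0.2354  0.0088]
drive 612 c (0.6319422125816345, -0.24355900287628174) sz (0.034376177936792374, 0.10050109028816223) a 3.018490791320801 z [0.0514 0.0634 0.0672 0.0693] [ 0.6297 -0.2423  0.0625]
1143 nan
t bench z -0.0015835448267005154
s bench z 0.0001081911536333623
```

View pics/v1.png

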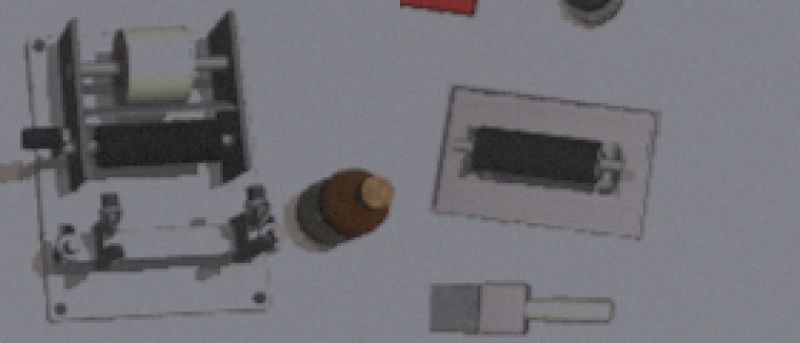

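View pics/v2.png

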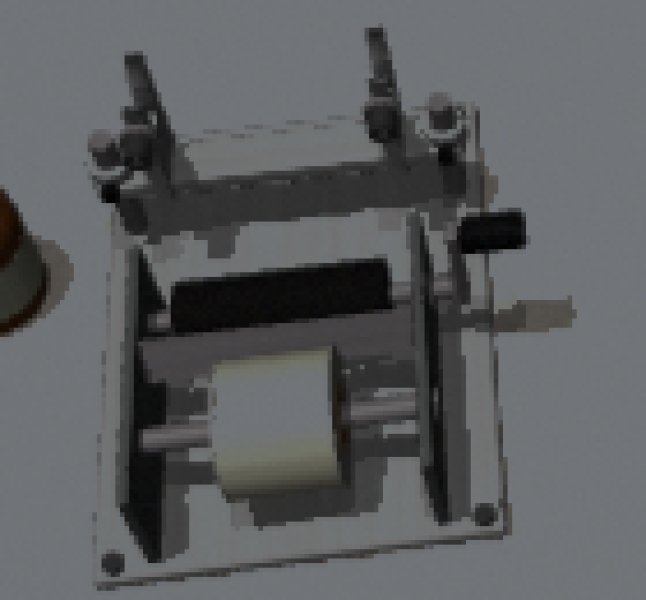

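v1/v2 show the labeller turned by about 3°. The brackets have their catch housings on the rear, the columns are just outside them, and the crank is at +y. Next I work out the move to above the stand.

```bash
cat >> h.py <<'E'
from scipy.spatial.transform import Rotation as Ro
np.set_printoptions(precision=4,suppress=True)
def tgt(p,yaw,o=None):
    o=o or get_obs();R=Ro.from_euler('xyz',o['orientation'],degrees=True)
    d=R.inv().apply(np.array(p)-o['tool_pos'])/.2
    G=Ro.from_euler('xyz',[180,0,yaw],degrees=True)
    print('shift',d,'turn',(R.inv()*G).as_rotvec(degrees=True)/360,'F',o['force'],'pos',o['tool_pos'],'rpy',o['orientation'],'t',o['clock'])
E
python3 - <<'E'
from h import *
tgt([.507,.174,.24],172.4)
W=cloud(np.load('pics/t0.npz'));Ws=cloud(np.load('pics/s0.npz'))
yaw=np.radians(2.85);ex=np.array([np.cos(yaw),np.sin(yaw)]);ey=np.array([-ex[1],ex[0]])
o=np.array([.632,-.2436])-.085*ex;print('origin guess',o)
for n,w in(('top',W),('scene',Ws)):
    d=w[...,:2]-o;x,y,z=d@ex,d@ey,w[...,2]
    for lo,hi in((-.07,-.045),(.045,.07),(-.1,-.072),(.072,.1)):
        m=(abs(x)<.03)&(y>lo)&(y<hi)&(z>.03)
        if m.sum(): print(n,lo,m.sum(),'z',np.percentile(z[m],[50,90,98,100]),'hi pts x,y',np.percentile(x[m&(z>np.percentile(z[m],60))],[5,50,95]),np.percentile(y[m&(z>np.percentile(z[m],60))],[5,50,95]))
    m=(x>.05)&(x<.12)&(abs(y)<.045)&(z>.055)&(z<.075)
    P=np.c_[x[m],y[m],z[m]]
    # cylinder axis fit in xz with r=18mm
    from scipy.optimize import least_squares
    r=least_squares(lambda c:np.hypot(P[:,0]-c[0]-c[2]*P[:,1],P[:,2]-c[1])-.018,[.085,.05,0],loss='soft_l1',f_scale=.001)
    print('drive axis x,z,slope',r.x)
    # roller on stand
    a=np.radians(-7.6);fx=np.array([np.cos(a),np.sin(a)]);fy=np.array([-fx[1],fx[0]]);d=w[...,:2]-[.507,.174];x,y=d@fx,d@fy
    m=(abs(x)<.022)&(abs(y)<.045)&(z>.045)
    P=np.c_[x[m],y[m],z[m]]
    r=least_squares(lambda c:np.hypot(P[:,0]-c[0]-c[2]*P[:,1],P[:,2]-c[1])-.018,[0,.05,0],loss='soft_l1',f_scale=.001)
    print('roller axis x,z,slope',r.x)
    m=(abs(x)<.01)&(abs(y)<.056)&(z>.061);print('sleeve y ends',np.percentile(y[m],[0,1,99,100]))
E
```

```text
shift [ 1.7972 -2.1683  0.0016] turn [-0.0002 -0.0002  0.2237] F [ 0.0859 -0.1212  0.5764] pos [0.198  0.6449 0.2397] rpy [-179.9914   -0.0849 -107.0689] t 0.1
origin guess [ 0.5471 -0.2478]
top -0.07 282 z [0.0942 0.1197 0.1254 0.128 ] hi pts x,y [-0.0164  0.0117  0.0279] [-0.061  -0.0546 -0.0505]
top 0.045 236 z [0.0951 0.1224 0.1256 0.1292] hi pts x,y [-0.0164  0.0126  0.0288] [0.0531 0.0583 0.0631]
top -0.1 69 z [0.0684 0.0847 0.0858 0.0874] hi pts x,y [-0.0047  0.0002  0.0047] [-0.0867 -0.0809 -0.0764]
top 0.072 104 z [0.066  0.0835 0.0857 0.0876] hi pts x,y [-0.0071 -0.0001  0.0064] [0.0765 0.0833 0.0896]
drive axis x,z,slope [ 0.0875  0.0489 -0.0047]
roller axis x,z,slope [-0.0001  0.0484  0.0023]
sleeve y ends [-0.0514 -0.0497  0.0486  0.0509]
scene -0.07 276 z [0.0889 0.1228 0.1271 0.1289] hi pts x,y [-0.0162  0.0131  0.0265] [-0.0635 -0.0578 -0.0527]
scene 0.045 213 z [0.0887 0.1235 0.127  0.1282] hi pts x,y [-0.0156  0.0167  0.0276] [0.0501 0.0554 0.0609]
scene -0.1 136 z [0.0673 0.0842 0.0869 0.0887] hi pts x,y [-0.006   0.003   0.0082] [-0.089  -0.0826 -0.078 ]
scene 0.072 119 z [0.0673 0.0844 0.0874 0.088 ] hi pts x,y [-0.0046  0.0032  0.0076] [0.0742 0.0806 0.086 ]
drive axis x,z,slope [0.0957 0.0522 0.0079]
roller axis x,z,slope [-0.001   0.0501 -0.0038]
sleeve y ends [-0.0533 -0.0518  0.0468  0.0477]
```

```bash

python3 -m handwheel '[[[0.6,-0.723,0],[0,0,0]],[[0.6,-0.723,0],[0,0,0]],[[0.6,-0.723,0],[0,0,0]],[[0.6,-0.723,0],[0,0,0]],[[0.6,-0.723,0],[0,0,0]]]' -1
python3 -m handwheel '[[[0.6,-0.723,0],[0,0,0]],[[0.6,-0.723,0],[0,0,0]],[[0.6,-0.723,0],[0,0,0]],[[0.6,-0.723,0],[0,0,0]],[[0.6,-0.723,0],[0,0,0]]]'
python3 -m handwheel '[[[0.6,-0.723,0],[0,0,0]],[[0.6,-0.723,0],[0,0,0]],[[0.6,-0.723,0],[0,0,0]],[[0.6,-0.723,0],[0,0,0]],[[0.6,-0.723,0],[0,0,0]]]'
python3 -m handwheel '[[[0,0,0],[0,0,0.0746]],[[0,0,0],[0,0,0.0746]],[[0,0,0],[0,0,0.0746]],[[0,0,0],[0,0,0.0746]],[[0,0,0],[0,0,0.0746]]]'
python3 -m handwheel '[[[0,0,0],[0,0,0.0746]],[[0,0,0],[0,0,0.0746]],[[0,0,0],[0,0,0.0746]],[[0,0,0],[0,0,0.0746]],[[0,0,0],[0,0,0.0746]]]'
python3 -m handwheel '[[[0,0,0],[0,0,0.0746]],[[0,0,0],[0,0,0.0746]],[[0,0,0],[0,0,0.0746]],[[0,0,0],[0,0,0.0746]],[[0,0,0],[0,0,0.0746]]]'
python3 - <<'E'
from h import *
tgt([.5068,.173,.24],172.4)
s=snap('wrist','w1')
R=cv2.Rodrigues(np.array(s['rvec'],float))[0];print(-R.T@np.ravel(s['tvec']),R[2],s['intrinsics'][0])
W=cloud(s);a=np.radians(-7.6);fx=np.array([np.cos(a),np.sin(a)]);fy=np.array([-fx[1],fx[0]]);d=W[...,:2]-[.5068,.173];x,y,z=d@fx,d@fy,W[...,2]
m=(abs(x)<.03)&(abs(y)<.08)&(z>.03)
print(m.sum(),np.nanpercentile(z[m],[5,50,95]))
from scipy.optimize import least_squares
m=(abs(x)<.022)&(abs(y)<.045)&(z>.045)
P=np.c_[x[m],y[m],z[m]]
r=least_squares(lambda c:np.hypot(P[:,0]-c[0]-c[2]*P[:,1],P[:,2]-c[1])-.018,[0,.05,0],loss='soft_l1',f_scale=.001)
print('roller axis x,z,slope',r.x)
m=(abs(x)<.01)&(abs(y)<.058)&(z>.061);print('sleeve y ends',np.percentile(y[m],[0,1,99,100]))
m=(abs(x)<.01)&(abs(y)<.078)&(z>.048);print('axle y ends',np.percentile(y[m],[0,1,99,100]))
E
```

```text
clock: 0.52
tool_pos: [0.3023, 0.4844, 0.2404]
orientation: [180.0, -0.1, -107.1]
force: [0.4, 0.1, 0.2]
opening: 0.0876
clock: 0.93
tool_pos: [0.4051, 0.3275, 0.2405]
orientation: [180.0, -0.0, -107.1]
force: [-0.2, 0.0, -0.2]
opening: 0.0872
clock: 1.35
tool_pos: [0.5083, 0.1705, 0.2403]
orientation: [180.0, -0.0, -107.2]
force: [-0.2, -0.1, 0.7]
opening: 0.0879
clock: 1.77
tool_pos: [0.507, 0.1735, 0.2402]
orientation: [180.0, -0.0, -134.2]
force: [-0.2, 0.0, -0.7]
opening: 0.0878
clock: 2.18
tool_pos: [0.5069, 0.1738, 0.2403]
orientation: [-180.0, -0.0, -160.8]
force: [-1.2, 0.1, -0.4]
opening: 0.0877
clock: 2.6
tool_pos: [0.507, 0.1738, 0.2404]
orientation: [-180.0, -0.0, 172.4]
force: [0.2, -0.1, -0.0]
opening: 0.0868
shift [ 0.0004 -0.0043  0.002 ] turn [-0.     -0.      0.0001] F [ 0.1583 -0.1068 -0.019 ] pos [0.507  0.1738 0.2404] rpy [-179.9899   -0.0168  172.4475] t 2.6
[0.4964 0.0942 0.3855] [ 0.0399  0.2948 -0.9547] [306.1101   0.     283.5556]
28298 [0.0628 0.3294 0.3404]
roller axis x,z,slope [0.001  0.3204 0.0179]
sleeve y ends [-0.0521 -0.0472  0.0419  0.0493]
axle y ends [-0.0706 -0.0606  0.0587  0.0692]
```

View pics/w1.png

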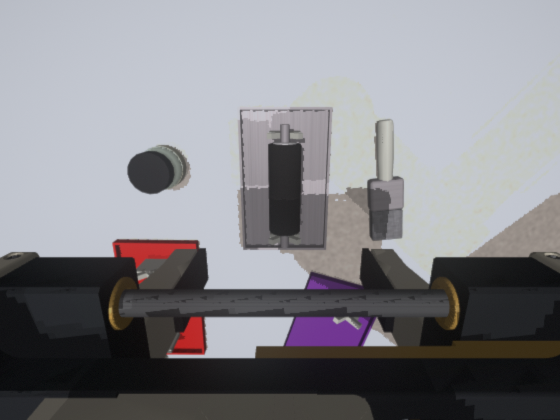

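Wrist view: roller sleeve at cols 270–301, rows 143–235, axle centred at col ~285, matching the mid-line between the fingers. Gripper body pixels have to be excluded from the fit.

```bash
cat >> h.py <<'E'
from scipy.optimize import least_squares
def rollfit(W,c,yawdeg,zmin,zmax,z0):
    a=np.radians(yawdeg);fx=np.array([np.cos(a),np.sin(a)]);fy=np.array([-fx[1],fx[0]]);d=W[...,:2]-c;x,y,z=d@fx,d@fy,W[...,2]
    m=(abs(x)<.022)&(abs(y)<.045)&(z>zmin)&(z<zmax);P=np.c_[x[m],y[m],z[m]]
    r=least_squares(lambda c:np.hypot(P[:,0]-c[0]-c[2]*P[:,1],P[:,2]-c[1]-c[3]*P[:,1])-.018,[0,z0,0,0],loss='soft_l1',f_scale=.001)
    print('axis x,z,slopexy,slopez',r.x,len(P))
    m=(abs(x)<.006)&(abs(y)<.06)&(z>z0+.01)&(z<zmax);print('sleeve y ends',np.percentile(y[m],[0,1,99,100]))
    m=(abs(x)<.006)&(abs(y)<.085)&(z>z0)&(z<zmax);print('axle y ends',np.percentile(y[m],[0,1,99,100]))
E
python3 - <<'E'
from h import *
rollfit(cloud(np.load('pics/w1.npz')),[.5068,.173],-7.6,.04,.08,.05)
E
```

```text
axis x,z,slopexy,slopez [-0.0005  0.0505  0.0026 -0.0007] 2582
sleeve y ends [-0.0521 -0.0517  0.0476  0.0484]
axle y ends [-0.0706 -0.0696  0.0672  0.0692]
```

```bash

python3 -m handwheel '[[[0.004,-0.009,0.4],[0,0,0]],[[0.004,-0.009,0.8],[0,0,0]],[[0.004,-0.009,0.8],[0,0,0]],[[0.004,-0.009,0.8],[0,0,0]],[[0.004,-0.009,0.8],[0,0,0]]]' 
python3 -m handwheel '[[[0,0,0.06],[0,0,0]],[[0,0,0.12],[0,0,0]],[[0,0,0.177],[0,0,0]],[[0,0,0.177],[0,0,0]]]' 
python3 -m handwheel '[[[0,0,0],[0,0,0]],[[0,0,0],[0,0,0]],[[0,0,0],[0,0,0]],[[0,0,0],[0,0,0]],[[0,0,0],[0,0,0]]]' 1
python3 -m handwheel '[[[0,0,0],[0,0,0]],[[0,0,0],[0,0,0]],[[0,0,0],[0,0,0]],[[0,0,0],[0,0,0]],[[0,0,0],[0,0,0]]]' 1
```

```text
clock: 3.07
tool_pos: [0.5021, 0.1695, 0.0742]
orientation: [-179.6, -0.5, 172.6]
force: [-1.2, -1.8, -0.4]
opening: 0.0875
clock: 3.4
tool_pos: [0.5061, 0.1721, 0.0452]
orientation: [-179.9, -0.0, 172.6]
force: [-0.7, -0.6, -0.0]
opening: 0.0877
clock: 3.82
tool_pos: [0.5064, 0.1724, 0.0459]
orientation: [180.0, 0.0, 172.4]
force: [-0.4, -0.0, -0.8]
opening: 0.0596
clock: 4.23
tool_pos: [0.5059, 0.1721, 0.0451]
orientation: [-180.0, -0.0, 172.4]
force: [-0.8, 0.8, 1.4]
opening: 0.0353
```

```bash

python3 -m handwheel '[[[0,0,-0.05],[0,0,0]],[[0,0,-0.15],[0,0,0]],[[0,0,-0.3],[0,0,0]],[[0,0,-0.45],[0,0,0]],[[0,0,-0.6],[0,0,0]]]' 
python3 -m handwheel '[[[0,0,-0.17],[0,0,0]],[[0,0,-0.17],[0,0,0]],[[0,0,-0.17],[0,0,0]],[[0,0,-0.17],[0,0,0]],[[0,0,-0.17],[0,0,0]]]' 
python3 - <<'E'
from h import *
s=snap('wrist','w2')
o=get_obs()
rollfit(cloud(s),o['tool_pos'][:2],-7.6,o['tool_pos'][2]-.02,o['tool_pos'][2]+.03,o['tool_pos'][2]+.005)
tgt([.5485,-.2477,.2],-177.2)
t=np.load('pics/t0.npz')
E
```

```text
clock: 4.65
tool_pos: [0.5055, 0.1717, 0.1666]
orientation: [-180.0, -0.1, 172.4]
force: [0.8, 0.1, -3.2]
opening: 0.0349
clock: 5.07
tool_pos: [0.5052, 0.1716, 0.1979]
orientation: [-179.9, -0.1, 172.4]
force: [0.2, 0.1, -3.4]
opening: 0.0351
axis x,z,slopexy,slopez [-0.      0.2032  0.0029 -0.0017] 8982
sleeve y ends [-0.0514 -0.051   0.0255  0.0272]
axle y ends [-0.0696 -0.0689  0.0252  0.0272]
shift [-0.4932 -2.0491 -0.0086] turn [-0.0003 -0.0004 -0.029 ] F [ 0.1886 -0.1716 -3.2816] pos [0.5053 0.1716 0.1977] rpy [-179.8959   -0.124   172.3542] t 5.1167
```

View pics/w2.png

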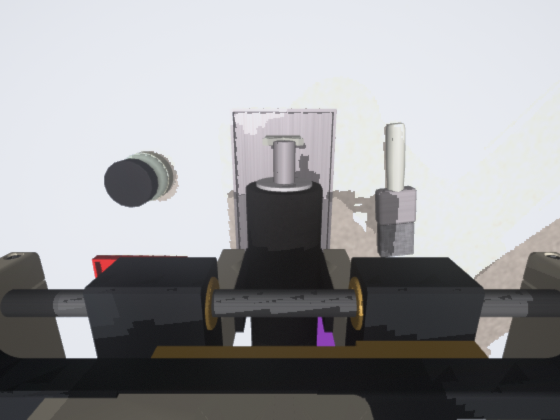

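Firm grip (opening 35 mm, weight about 3.3 N), roller centred on the TCP within about 1 mm and aligned. The visible axle end is at col ~284, between the fingers. Now to above the labeller.

```bash

python3 -m handwheel '[[[-0.03,-0.1,0],[0,0,0]],[[-0.08,-0.3,0],[0,0,0]],[[-0.12,-0.5,0],[0,0,0]],[[-0.164,-0.683,0],[0,0,0]],[[-0.164,-0.683,0],[0,0,0]]]' 
python3 -m handwheel '[[[-0.04,-0.15,0],[0,0,0]],[[-0.08,-0.33,0],[0,0,0]],[[-0.12,-0.5,0],[0,0,0]],[[-0.164,-0.683,0],[0,0,0]],[[-0.164,-0.683,0],[0,0,0]]]' 
python3 -m handwheel '[[[-0.05,-0.2,0],[0,0,-0.01]],[[-0.1,-0.4,0],[0,0,-0.02]],[[-0.13,-0.55,0],[0,0,-0.029]],[[-0.164,-0.683,0],[0,0,-0.029]],[[-0.164,-0.683,0],[0,0,-0.029]]]' 
python3 -m handwheel '[[[0,0,0],[0,0,0]],[[0,0,0],[0,0,0]],[[0,0,0],[0,0,0]]]' 
python3 - <<'E'
from h import *
tgt([.5485,-.2477,.2],-177.2)
s=snap('wrist','w3');snap('top','t3');snap('scene','s3')
E
```

```text
clock: 5.53
tool_pos: [0.5193, 0.0273, 0.1977]
orientation: [-179.8, -0.2, 172.2]
force: [0.8, 0.6, -2.2]
opening: 0.0353
clock: 5.95
tool_pos: [0.5342, -0.1123, 0.1976]
orientation: [-179.9, -0.2, 172.2]
force: [0.4, 0.8, -3.0]
opening: 0.0353
clock: 6.37
tool_pos: [0.5487, -0.2511, 0.1972]
orientation: [-180.0, -0.2, -177.4]
force: [1.0, -0.3, -2.8]
opening: 0.035
clock: 6.62
tool_pos: [0.5489, -0.2463, 0.1985]
orientation: [180.0, -0.1, -177.2]
force: [0.0, 0.1, -2.9]
opening: 0.0351
shift [ 0.0025 -0.0069 -0.0076] turn [ 0.0001 -0.0002  0.0001] F [ 0.0257  0.0877 -2.8918] pos [ 0.5489 -0.2463  0.1985] rpy [ 179.9767   -0.0726 -177.1608] t 6.6167
```

View pics/w3.png

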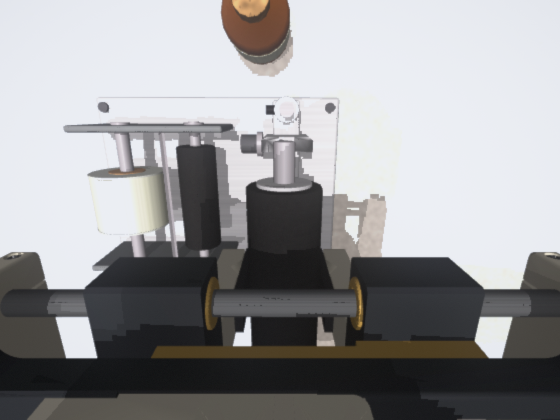

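Wrist view: the bottle is at (257,25), clear of the path. The right column is at (287,108) and the right bracket at (~290,145) behind the axle end (284,160). I fit these in metric.

```bash
python3 - <<'E'
from h import *
o=np.array([.5485,-.2477]);yaw=np.radians(2.8);ex=np.array([np.cos(yaw),np.sin(yaw)]);ey=np.array([-ex[1],ex[0]])
for n in('w3','t0','s0'):
    W=cloud(np.load(f'pics/{n}.npz'));d=W[...,:2]-o;x,y,z=d@ex,d@ey,W[...,2]
    print(n)
    for lo,hi,k in((-.095,-.07,'colR'),(.07,.095,'colL')):
        m=(abs(x)<.012)&(y>lo)&(y<hi)&(z>.078)&(z<.092)
        if m.sum()>5:print(k,m.sum(),'x',x[m].min(),x[m].max(),'y',y[m].min(),y[m].max(),z[m].max())
    for lo,hi,k in((-.066,-.048,'brR'),(.048,.066,'brL')):
        m=(abs(x)<.024)&(y>lo)&(y<hi)&(z>.118)&(z<.132)
        if m.sum()>5:
            h,e=np.histogram(x[m],np.arange(-.024,.0241,.003));print(k,m.sum(),'x hist',h,'x',x[m].min(),x[m].max(),'y',y[m].min(),y[m].max(),'ztop',np.percentile(z[m],[90,97]))
    m=(z>.004)&(z<.015)&(x<.2)&(x>-.1)&(abs(y)<.12)
    c,sz,a=cv2.minAreaRect(np.c_[x[m],y[m]].astype(np.float32));print('base',c,sz,a)
    m=(x>.05)&(x<.12)&(abs(y)<.045)&(z>.055)&(z<.07);P=np.c_[x[m],y[m],z[m]]
    r=least_squares(lambda c:np.hypot(P[:,0]-c[0]-c[1]*P[:,1],P[:,2]-.05)-.018,[.085,0],loss='soft_l1',f_scale=.001);print('drive x,slope',r.x,len(P))
ob=get_obs();rollfit(cloud(np.load('pics/w3.npz')),ob['tool_pos'][:2],2.8,ob['tool_pos'][2]-.02,ob['tool_pos'][2]+.03,ob['tool_pos'][2]+.005)
E
```

```text
w3
colR 184 x -0.006917735303028501 0.004319653126552486 y -0.08884060238935358 -0.07818894797830218 0.08755559503501073
brR 415 x hist [ 0 24 51 55 47 32  0  0  0  2 18 50 59 40 36  1] x -0.01924128505083119 0.022796518874561744 y -0.06319874675289092 -0.054535287127950235 ztop [0.1274 0.128 ]
base (0.061225056648254395, -0.015451699495315552) (0.17897871136665344, 0.26426222920417786) 89.84954833984375
drive x,slope [ 0.0847 -0.0003] 4038
t0
colR 28 x -0.006075761050934152 0.005016900622162312 y -0.08822026910860173 -0.0752382998726945 0.08741863925280371
colL 26 x -0.0063455918616223475 0.005549892530281283 y 0.07608598414421597 0.08762577863212156 0.08759987156504682
brR 41 x hist [0 1 9 5 4 3 0 0 0 1 1 8 5 4 0 0] x -0.018709759107121873 0.015872248374124313 y -0.06127258451678647 -0.05181650980778152 ztop [0.1255 0.1259]
brL 37 x hist [0 1 7 4 4 1 0 0 0 0 2 7 7 4 0 0] x -0.01827647143710372 0.017390700172308947 y 0.053131015027577194 0.0612799157883773 ztop [0.1263 0.1272]
base (0.0485384464263916, -0.004335366189479828) (0.22783847153186798, 0.2909483313560486) 89.0011825561523
[... 217 characters left out ...]
367071554896 0.08516410537341029 0.08801111676696835
brR 50 x hist [ 1  3  7  9  6  2  0  0  0  1  0  4  3 10  3  1] x -0.02133345790693223 0.02133304181681381 y -0.06335756991695315 -0.05494887119767665 ztop [0.1273 0.1282]
brL 49 x hist [ 1  3  5  7  6  3  0  0  0  1  0  0  7 10  4  2] x -0.02131795894822229 0.023480454767746763 y 0.05115456116061842 0.05971787283751762 ztop [0.1268 0.1275]
base (0.04934414476156235, 0.000157281756401062) (0.29870104789733887, 0.23707547783851624) 0.36822327971458435
drive x,slope [ 0.0946 -0.0013] 716
axis x,z,slopexy,slopez [-0.0002  0.2038  0.0013  0.0003] 8975
sleeve y ends [-0.0516 -0.0509  0.0254  0.0265]
axle y ends [-0.0697 -0.0689  0.0251  0.0265]
```

```bash

python3 -m handwheel '[[[0.007,-0.013,0.08],[0,0,0]],[[0.007,-0.013,0.2],[0,0,0]],[[0.007,-0.013,0.32],[0,0,0]],[[0.007,-0.013,0.367],[0,0,0]],[[0.007,-0.013,0.367],[0,0,0]]]' 
python3 -m handwheel '[[[0,0,0],[0,0,0]],[[0,0,0],[0,0,0]],[[0,0,0],[0,0,0]]]' 
python3 - <<'E'
from h import *
tgt([.5476,-.2490,.125],-177.2)
s=snap('wrist','w4');snap('scene','s4');snap('top','t4')
print(get_obs()['moment'])
o=np.array([.5485,-.2477]);yaw=np.radians(2.8);ex=np.array([np.cos(yaw),np.sin(yaw)]);ey=np.array([-ex[1],ex[0]])
W=cloud(s);d=W[...,:2]-o;x,y,z=d@ex,d@ey,W[...,2]
m=(abs(x)<.012)&(y>-.095)&(y<-.073)&(z>.078)&(z<.092);print('col',x[m].min(),x[m].max(),y[m].min(),y[m].max())
m=(abs(x)<.024)&(y>-.066)&(y<-.048)&(z>.118)&(z<.132);print('br',np.histogram(x[m],np.arange(-.024,.0241,.003))[0],y[m].min(),y[m].max())
m=(abs(x)<.006)&(y<-.062)&(y>-.075)&(z>.125)&(z<.145);print('axle end',x[m].min(),x[m].max(),y[m].min(),z[m].max())
B=[cv2.resize(s['color'][80:230,220:350][:,:,::-1],(390,450),interpolation=3)]
q=np.load('pics/s4.npz')['color'][170:270,100:230][:,:,::-1];B.append(cv2.resize(q,(410,450),interpolation=3))
cv2.imwrite('pics/v4.png',np.hstack(B))
E
```

```text
clock: 7.18
tool_pos: [0.5464, -0.2489, 0.1235]
orientation: [179.9, -0.3, -177.2]
force: [-0.9, -0.2, -2.8]
opening: 0.0353
clock: 7.43
tool_pos: [0.549, -0.2499, 0.1274]
orientation: [-180.0, 0.1, -177.2]
force: [-0.3, -0.1, -3.0]
opening: 0.0349
shift [0.0069 0.0047 0.0122] turn [-0.0001  0.0004  0.0001] F [-0.2726 -0.0988 -3.0007] pos [ 0.549  -0.2499  0.1274] rpy [-179.9549    0.1441 -177.1605] t 7.4333
[ 0.0576 -0.0402  0.0281]
col -0.0070773791802756746 0.004036413775462886 -0.08919847900302415 -0.077533931656806
br [  0  61 119 138 121  80  12   0   0   1 127 138 134  92  71   2] -0.06395325954834612 -0.05104201248040557
axle end -0.004080713142799295 0.005418795124432165 -0.07169539044484548 0.13997853145883
```

View pics/v4.png

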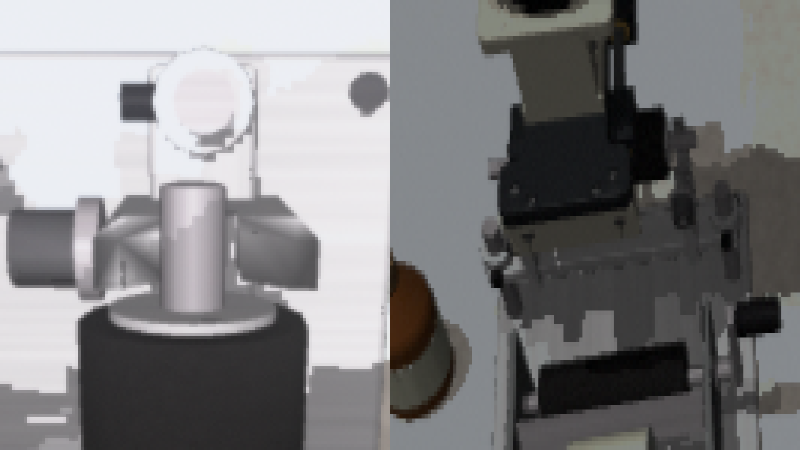

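Crop shows the axle (col ~192) between the right bracket's cheeks (97–318, middle ~207), so it sits about 2 mm too far to the rear; the numbers agree. I let it settle, then correct.

```bash

python3 -m handwheel '[[[0,0,0],[0,0,0]],[[0,0,0],[0,0,0]],[[0,0,0],[0,0,0]],[[0,0,0],[0,0,0]]]' 
python3 - <<'E'
from h import *
tgt([.5475,-.2490,.125],-177.2)
s=snapshot('wrist')
o=np.array([.5485,-.2477]);yaw=np.radians(2.8);ex=np.array([np.cos(yaw),np.sin(yaw)]);ey=np.array([-ex[1],ex[0]])
W=cloud(s);d=W[...,:2]-o;x,y,z=d@ex,d@ey,W[...,2]
m=(abs(x)<.012)&(y>-.095)&(y<-.073)&(z>.078)&(z<.092);print('col',x[m].min(),x[m].max(),y[m].min(),y[m].max())
m=(abs(x)<.006)&(y<-.062)&(y>-.075)&(z>.125)&(z<.145);print('axle end',x[m].min(),x[m].max(),y[m].min(),z[m].max())
tgt([.5475,-.2490,.125],-177.2)
E
```

```text
clock: 7.92
tool_pos: [0.5479, -0.2498, 0.1258]
orientation: [-180.0, 0.0, -177.2]
force: [-0.6, -0.4, -2.4]
opening: 0.0351
shift [0.002 0.004 0.004] turn [-0.  0.  0.] F [-0.5787 -0.3796 -2.3714] pos [ 0.5479 -0.2498  0.1258] rpy [-179.9988    0.0002 -177.1892] t 7.9167
col -0.0070841549428582165 0.003953430826047292 -0.08900121826905863 -0.07797867354661506
axle end -0.005214420901552978 0.004333918291358343 -0.07154465930204508 0.1378536145209714
shift [0.0018 0.0041 0.0038] turn [ 0. -0.  0.] F [-0.4644 -0.0173 -3.0428] pos [ 0.5479 -0.2498  0.1258] rpy [ 179.9993   -0.0047 -177.1966] t 7.9667
```

```bash

python3 -m handwheel '[[[0.0055,0.0025,0.01],[0,0,0]],[[0.0055,0.0025,0.02],[0,0,0]],[[0.0055,0.0025,0.03],[0,0,0]],[[0.0055,0.0025,0.04],[0,0,0]],[[0.0055,0.0025,0.04],[0,0,0]]]' 
python3 -m handwheel '[[[0,0,0.005],[0,0,0]],[[0,0,0.01],[0,0,0]],[[0,0,0.01],[0,0,0]],[[0,0,0.01],[0,0,0]]]' 
python3 -m handwheel '[[[0,0,0.0025],[0,0,0]],[[0,0,0.005],[0,0,0]],[[0,0,0.005],[0,0,0]],[[0,0,0.005],[0,0,0]]]'; python3 -c "
from h import *
o=get_obs();print(o['force'],o['moment'],o['tool_pos'])"
```

```text
clock: 8.38
tool_pos: [0.5465, -0.2492, 0.1171]
orientation: [180.0, -0.1, -177.2]
force: [0.3, 0.8, -3.3]
opening: 0.0353
clock: 8.72
tool_pos: [0.5468, -0.2493, 0.1157]
orientation: [-180.0, -0.0, -177.2]
force: [-0.7, 0.5, -3.3]
opening: 0.0351
clock: 9.05
tool_pos: [0.5468, -0.2493, 0.1147]
orientation: [180.0, -0.0, -177.2]
force: [0.2, 0.1, -3.3]
opening: 0.0349
[ 0.1958  0.1105 -3.3068] [ 0.0983 -0.0698  0.0245] [ 0.5468 -0.2493  0.1147]
```

Free so far (axle at about 0.120, inside the flare). Next, steps of 1 mm, several short calls while the force stays low.

```bash

python3 -m handwheel '[[[0,0,0.0025],[0,0,0]],[[0,0,0.005],[0,0,0]],[[0,0,0.005],[0,0,0]]]'
python3 -m handwheel '[[[0,0,0.0025],[0,0,0]],[[0,0,0.005],[0,0,0]],[[0,0,0.005],[0,0,0]]]'
python3 -m handwheel '[[[0,0,0.0025],[0,0,0]],[[0,0,0.005],[0,0,0]],[[0,0,0.005],[0,0,0]]]'
python3 -m handwheel '[[[0,0,0.0025],[0,0,0]],[[0,0,0.005],[0,0,0]],[[0,0,0.005],[0,0,0]]]'
```

```text
clock: 9.3
tool_pos: [0.5467, -0.2493, 0.1136]
orientation: [180.0, -0.0, -177.2]
force: [-0.2, -0.6, -3.1]
opening: 0.0348
clock: 9.55
tool_pos: [0.5468, -0.2493, 0.1126]
orientation: [180.0, -0.0, -177.2]
force: [0.7, -0.2, -3.1]
opening: 0.0353
clock: 9.8
tool_pos: [0.5468, -0.2493, 0.1116]
orientation: [180.0, -0.0, -177.2]
force: [-1.0, -0.8, -2.6]
opening: 0.0352
clock: 10.05
tool_pos: [0.5468, -0.2493, 0.1106]
orientation: [180.0, -0.0, -177.2]
force: [0.6, -0.6, -2.4]
opening: 0.0354
```

```bash

python3 -m handwheel '[[[0,0,0.0025],[0,0,0]],[[0,0,0.005],[0,0,0]],[[0,0,0.005],[0,0,0]]]'
python3 -m handwheel '[[[0,0,0.0025],[0,0,0]],[[0,0,0.005],[0,0,0]],[[0,0,0.005],[0,0,0]]]'
python3 -m handwheel '[[[0,0,0.0025],[0,0,0]],[[0,0,0.005],[0,0,0]],[[0,0,0.005],[0,0,0]]]'
python3 -c "
from h import *
o=get_obs();print(o['force'],o['moment'],o['tool_pos'])"
```

```text
clock: 10.3
tool_pos: [0.5468, -0.2493, 0.1096]
orientation: [180.0, -0.0, -177.2]
force: [-0.4, 0.0, -2.9]
opening: 0.0353
clock: 10.55
tool_pos: [0.5466, -0.2493, 0.1086]
orientation: [180.0, -0.0, -177.2]
force: [-0.4, 0.2, -3.0]
opening: 0.0354
clock: 10.8
tool_pos: [0.5464, -0.2493, 0.1076]
orientation: [180.0, -0.1, -177.2]
force: [-1.8, -0.3, -1.4]
opening: 0.0352
[-1.767  -0.3019 -1.4354] [-0.021   0.7553  0.0343] [ 0.5464 -0.2493  0.1076]
```

Catches met at TCP z about 0.108, which puts home about 13–18 mm lower. Continuing.

```bash

python3 -m handwheel '[[[0,0,0.0025],[0,0,0]],[[0,0,0.005],[0,0,0]],[[0,0,0.005],[0,0,0]]]'
python3 -m handwheel '[[[0,0,0.0025],[0,0,0]],[[0,0,0.005],[0,0,0]],[[0,0,0.005],[0,0,0]]]'
python3 -c "
from h import *
o=get_obs();print(o['force'],o['moment'],o['tool_pos'])"
```

```text
clock: 11.05
tool_pos: [0.5461, -0.2493, 0.1066]
orientation: [180.0, -0.1, -177.2]
force: [-5.0, -0.8, -0.2]
opening: 0.0353
clock: 11.3
tool_pos: [0.546, -0.2494, 0.1059]
orientation: [180.0, -0.1, -177.2]
force: [-6.3, -0.5, 3.1]
opening: 0.0353
[-6.2769 -0.491   3.0563] [-0.0756  2.1754 -0.0333] [ 0.546  -0.2494  0.1059]
```

```bash

python3 -m handwheel '[[[0,0,0.0025],[0,0,0]],[[0,0,0.005],[0,0,0]],[[0,0,0.005],[0,0,0]]]'
python3 -m handwheel '[[[0,0,0.0025],[0,0,0]],[[0,0,0.005],[0,0,0]],[[0,0,0.005],[0,0,0]]]'
python3 -c "
from h import *
o=get_obs();print(o['force'],o['moment'],o['tool_pos'])"
```

```text
clock: 11.55
tool_pos: [0.546, -0.2496, 0.1052]
orientation: [-180.0, -0.1, -177.2]
force: [-7.7, -1.4, 3.8]
opening: 0.0355
clock: 11.8
tool_pos: [0.546, -0.2496, 0.1043]
orientation: [-180.0, -0.1, -177.2]
force: [-7.2, -0.7, 4.6]
opening: 0.0354
[-7.2458 -0.7118  4.5801] [-0.3105  2.4909  0.0013] [ 0.546  -0.2496  0.1043]
```

```bash

python3 -m handwheel '[[[0,0,0.0025],[0,0,0]],[[0,0,0.005],[0,0,0]],[[0,0,0.005],[0,0,0]]]'
python3 -m handwheel '[[[0,0,0.0025],[0,0,0]],[[0,0,0.005],[0,0,0]],[[0,0,0.005],[0,0,0]]]'
python3 -c "
from h import *
o=get_obs();print(o['force'],o['moment'],o['tool_pos'])"
```

```text
clock: 12.05
tool_pos: [0.546, -0.2497, 0.1034]
orientation: [-180.0, -0.1, -177.2]
force: [-8.5, -1.0, 4.8]
opening: 0.0355
clock: 12.3
tool_pos: [0.5459, -0.2497, 0.1023]
orientation: [-180.0, -0.1, -177.2]
force: [-6.3, -0.9, 4.3]
opening: 0.0355
[-6.2628 -0.8976  4.2976] [-0.3323  2.4145 -0.0256] [ 0.5459 -0.2497  0.1023]
```

```bash

python3 -m handwheel '[[[0,0,0.0025],[0,0,0]],[[0,0,0.005],[0,0,0]],[[0,0,0.005],[0,0,0]]]'
python3 -m handwheel '[[[0,0,0.0025],[0,0,0]],[[0,0,0.005],[0,0,0]],[[0,0,0.005],[0,0,0]]]'
python3 -c "
from h import *
o=get_obs();print(o['force'],o['moment'],o['tool_pos'])
s=snap('wrist','w5');p=o['tool_pos'];rollfit(cloud(s),p[:2],2.8,p[2]-.02,p[2]+.03,p[2]+.005)"
```

```text
clock: 12.55
tool_pos: [0.5459, -0.2497, 0.1012]
orientation: [-180.0, -0.1, -177.2]
force: [-7.1, -0.8, 3.9]
opening: 0.0351
clock: 12.8
tool_pos: [0.5459, -0.2496, 0.1]
orientation: [-180.0, -0.1, -177.2]
force: [-5.8, -1.2, 1.3]
opening: 0.0347
[-5.781  -1.2004  1.3496] [-0.3347  2.2428 -0.0355] [ 0.5459 -0.2496  0.1   ]
axis x,z,slopexy,slopez [0.0001 0.1053 0.0017 0.0023] 8996
sleeve y ends [-0.06   -0.0548  0.0254  0.027 ]
axle y ends [-0.0695 -0.0688  0.0251  0.027 ]
```

```bash

python3 -m handwheel '[[[0,0,0.0025],[0,0,0]],[[0,0,0.005],[0,0,0]],[[0,0,0.005],[0,0,0]]]'
python3 -m handwheel '[[[0,0,0.0025],[0,0,0]],[[0,0,0.0025],[0,0,0]]]'
python3 -m handwheel '[[[0,0,0.0025],[0,0,0]],[[0,0,0.0025],[0,0,0]]]'
python3 -c "
from h import *
o=get_obs();print(o['force'],o['moment'],o['tool_pos'])"
```

```text
clock: 13.1
tool_pos: [0.5459, -0.2495, 0.0987]
orientation: [180.0, -0.1, -177.2]
force: [-5.8, -1.5, -0.5]
opening: 0.0353
clock: 13.27
tool_pos: [0.5459, -0.2494, 0.0979]
orientation: [180.0, -0.1, -177.2]
force: [-4.8, -1.8, -2.3]
opening: 0.0352
clock: 13.43
tool_pos: [0.5459, -0.2493, 0.0972]
orientation: [180.0, -0.1, -177.2]
force: [-3.9, -1.3, -3.7]
opening: 0.0353
[-3.9007 -1.2533 -3.7182] [-0.5044  1.5055 -0.0181] [ 0.5459 -0.2493  0.0972]
```

```bash

python3 -m handwheel '[[[0,0,0.0025],[0,0,0]],[[0,0,0.0025],[0,0,0]],[[0,0,0.0025],[0,0,0]]]'
python3 -m handwheel '[[[0,0,0.0025],[0,0,0]],[[0,0,0.0025],[0,0,0]],[[0,0,0.0025],[0,0,0]]]'
python3 -c "
from h import *
o=get_obs();print(o['force'],o['moment'],o['tool_pos'])"
```

```text
clock: 13.68
tool_pos: [0.5458, -0.2492, 0.0964]
orientation: [180.0, -0.1, -177.2]
force: [-3.5, -2.1, -6.8]
opening: 0.0352
clock: 13.93
tool_pos: [0.5458, -0.2492, 0.0959]
orientation: [180.0, -0.1, -177.2]
force: [-5.3, -1.5, -7.1]
opening: 0.0353
[-5.3128 -1.4801 -7.1127] [-0.4504  1.6109  0.0113] [ 0.5458 -0.2492  0.0959]
```

```bash

python3 -m handwheel '[[[0,0,0.0025],[0,0,0]],[[0,0,0.0025],[0,0,0]],[[0,0,0.0025],[0,0,0]]]'
python3 -c "
from h import *
o=get_obs();print(o['force'],o['moment'],o['tool_pos'])"
```

```text
clock: 14.18
tool_pos: [0.5459, -0.2491, 0.0953]
orientation: [180.0, -0.1, -177.2]
force: [-5.0, -0.7, -8.8]
opening: 0.0353
[-4.9713 -0.6802 -8.7618] [-0.2413  1.636  -0.0776] [ 0.5459 -0.2491  0.0953]
```

```bash

python3 -m handwheel '[[[0,0,0.0025],[0,0,0]],[[0,0,0.0025],[0,0,0]],[[0,0,0.0025],[0,0,0]]]'
python3 -c "
from h import *
o=get_obs();print(o['force'],o['moment'],o['tool_pos'])"
```

```text
clock: 14.43
tool_pos: [0.5459, -0.249, 0.0949]
orientation: [180.0, -0.1, -177.2]
force: [-5.3, -0.2, -9.1]
opening: 0.0356
[-5.343  -0.2469 -9.1434] [-0.2425  1.712   0.0101] [ 0.5459 -0.249   0.0949]
```

```bash

python3 -m handwheel '[[[0,0,0.0025],[0,0,0]],[[0,0,0.0025],[0,0,0]],[[0,0,0.0025],[0,0,0]]]'
python3 -c "
from h import *
o=get_obs();print(o['force'],o['moment'],o['tool_pos'])"
```

```text
clock: 14.68
tool_pos: [0.5459, -0.249, 0.0945]
orientation: [180.0, -0.1, -177.2]
force: [-6.4, -0.7, -8.0]
opening: 0.0355
[-6.4212 -0.7478 -8.0325] [-0.1199  1.8503 -0.0323] [ 0.5459 -0.249   0.0945]
```

```bash

python3 -m handwheel '[[[0,0,0.002],[0,0,0]],[[0,0,0.002],[0,0,0]],[[0,0,0.002],[0,0,0]]]'
python3 -c "
from h import *
o=get_obs();print(o['force'],o['moment'],o['tool_pos'])"
```

```text
clock: 14.93
tool_pos: [0.5459, -0.249, 0.0943]
orientation: [180.0, -0.1, -177.2]
force: [-5.8, -0.7, -5.6]
opening: 0.0351
[-5.7978 -0.6841 -5.6176] [ 0.064   2.0823 -0.0602] [ 0.5459 -0.249   0.0943]
```

```bash

python3 -m handwheel '[[[0,0,0.002],[0,0,0]],[[0,0,0.002],[0,0,0]],[[0,0,0.002],[0,0,0]]]'
python3 -m handwheel '[[[0,0,0.0015],[0,0,0]],[[0,0,0.0015],[0,0,0]],[[0,0,0.0015],[0,0,0]]]'
python3 -c "
from h import *
o=get_obs();print(o['force'],o['moment'],o['tool_pos'])"
```

```text
clock: 15.18
tool_pos: [0.5459, -0.249, 0.0942]
orientation: [180.0, -0.1, -177.2]
force: [-6.5, 0.8, -3.5]
opening: 0.035
clock: 15.43
tool_pos: [0.5459, -0.249, 0.0942]
orientation: [180.0, -0.1, -177.2]
force: [-6.6, -0.1, -1.3]
opening: 0.0351
[-6.6237 -0.1351 -1.3206] [ 0.4622  2.712  -0.0406] [ 0.5459 -0.249   0.0942]
```

```bash

python3 -m handwheel '[[[0,0,0.002],[0,0,0]],[[0,0,0.002],[0,0,0]],[[0,0,0.002],[0,0,0]]]'
python3 -m handwheel '[[[0,0,0.002],[0,0,0]],[[0,0,0.002],[0,0,0]],[[0,0,0.002],[0,0,0]]]'
python3 -c "
from h import *
o=get_obs();print(o['force'],o['moment'],o['tool_pos'])
s=snap('wrist','w6');p=o['tool_pos'];rollfit(cloud(s),p[:2],2.8,p[2]-.02,p[2]+.03,p[2]+.005);o=get_obs();print(o['force'],o['moment'])"
```

```text
clock: 15.68
tool_pos: [0.5459, -0.2491, 0.0941]
orientation: [180.0, -0.1, -177.2]
force: [-8.2, 1.8, 1.4]
opening: 0.035
clock: 15.93
tool_pos: [0.546, -0.2491, 0.0941]
orientation: [180.0, -0.1, -177.2]
force: [-9.6, 2.8, 4.9]
opening: 0.0352
[-9.5607  2.7803  4.9109] [ 0.9233  3.3362 -0.0816] [ 0.546  -0.2491  0.0941]
axis x,z,slopexy,slopez [ 0.0001  0.0994  0.002  -0.0001] 8987
sleeve y ends [-0.0598 -0.0579  0.0255  0.0278]
axle y ends [-0.0695 -0.0688  0.0252  0.0278]
[-9.9001  3.179   4.6263] [ 0.9545  3.3884 -0.0669]
```

```bash

python3 -m handwheel '[[[0,0,0.002],[0,0,0]],[[0,0,0.002],[0,0,0]],[[0,0,0.002],[0,0,0]]]'
python3 -m handwheel '[[[0,0,0.002],[0,0,0]],[[0,0,0.002],[0,0,0]],[[0,0,0.002],[0,0,0]]]'
python3 -c "
from h import *
o=get_obs();print(o['force'],o['moment'],o['tool_pos'])"
```

```text
clock: 16.23
tool_pos: [0.546, -0.2491, 0.094]
orientation: [180.0, -0.1, -177.2]
force: [-10.0, 2.3, 7.1]
opening: 0.0352
clock: 16.48
tool_pos: [0.546, -0.2491, 0.094]
orientation: [180.0, -0.1, -177.2]
force: [-11.0, 4.3, 9.5]
opening: 0.0351
[-10.9545   4.27     9.4605] [ 1.3328  3.9868 -0.0579] [ 0.546  -0.2491  0.094 ]
```

Seated: z solid at 0.094, axle level, press peaked at 9.5 N. Next I relieve the press and side load, then open.

```bash

python3 -m handwheel '[[[0.003,0.001,-0.004],[0,0,0]],[[0.005,0.0025,-0.0075],[0,0,0]],[[0.005,0.0025,-0.0075],[0,0,0]],[[0.005,0.0025,-0.0075],[0,0,0]]]'
python3 -m handwheel '[[[0,0,0],[0,0,0]],[[0,0,0],[0,0,0]],[[0,0,0],[0,0,0]],[[0,0,0],[0,0,0]],[[0,0,0],[0,0,0]]]' -0.35
python3 -c "
from h import *
o=get_obs();print(o['force'],o['moment'],o['tool_pos'])"
```

```text
clock: 16.82
tool_pos: [0.5459, -0.249, 0.0942]
orientation: [-180.0, 0.0, -177.2]
force: [-4.5, -2.0, -2.7]
opening: 0.035
clock: 17.23
tool_pos: [0.5468, -0.2488, 0.0946]
orientation: [-180.0, 0.1, -177.2]
force: [-0.3, -0.6, 0.1]
opening: 0.0581
[-0.2971 -0.5661  0.0922] [ 0.0994 -0.0509 -0.028 ] [ 0.5468 -0.2488  0.0946]
```

```bash

python3 -m handwheel '[[[0,0,-0.05],[0,0,0]],[[0,0,-0.15],[0,0,0]],[[0,0,-0.3],[0,0,0]],[[0,0,-0.45],[0,0,0]],[[0,0,-0.6],[0,0,0]]]'
python3 -m handwheel '[[[0,0.2,0],[0,0,0]],[[0,0.3,0],[0,0,0]],[[0,0.4,0],[0,0,0]],[[0,0.4,0],[0,0,0]],[[0,0.4,0],[0,0,0]]]'
python3 - <<'E'
from h import *
s=snap('wrist','w7');t=snap('top','t7');c=snap('scene','s7')
o=np.array([.5475,-.2490])
for q in(s,t,c): rollfit(cloud(q),o,2.8,.085,.125,.099)
B=[cv2.resize(s['color'][20:220,150:420][:,:,::-1],(405,300),interpolation=3),cv2.resize(c['color'][180:280,110:240][:,:,::-1],(390,300),interpolation=3)]
cv2.imwrite('pics/v7.png',np.hstack(B))
q=np.load('pics/s0.npz')['color'].astype(int);print('o',get_obs()['force'])
E
```

```text
clock: 17.65
tool_pos: [0.5458, -0.2489, 0.2163]
orientation: [-180.0, 0.0, -177.2]
force: [1.3, -0.1, 0.5]
opening: 0.0594
clock: 18.07
tool_pos: [0.5422, -0.1681, 0.2153]
orientation: [-180.0, 0.1, -177.1]
force: [-1.2, -0.7, 0.9]
opening: 0.0592
axis x,z,slopexy,slopez [-0.0015  0.0995  0.0022 -0.0012] 5436
sleeve y ends [-0.0594 -0.0563  0.0518  0.0588]
axle y ends [-0.0696 -0.0677  0.0681  0.0702]
axis x,z,slopexy,slopez [0.0002 0.0976 0.0246 0.0069] 159
sleeve y ends [-0.0549 -0.0506  0.0536  0.0537]
axle y ends [-0.0668 -0.0666  0.0677  0.0678]
axis x,z,slopexy,slopez [-0.0023  0.0992  0.0041 -0.005 ] 662
sleeve y ends [-0.0566 -0.0503  0.0525  0.0576]
axle y ends [-0.0688 -0.0642  0.0681  0.0684]
o [ 0.2215 -0.1714 -0.7951]
```

View pics/v7.png

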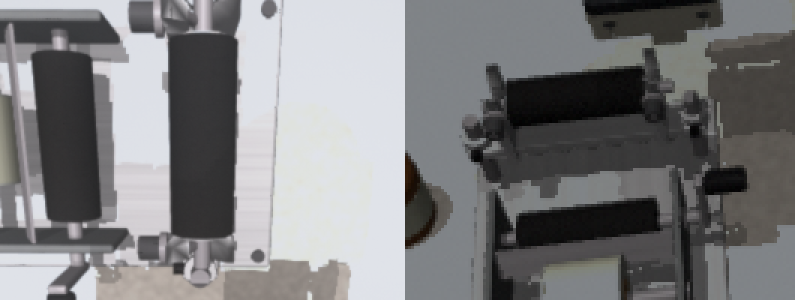

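Both pictures show the roller level between the brackets, axle ends in both slots and the gripper clear. Handing in.

```bash
python3 -c "
from plant import *
print(close_job())"
```

```text
the job is handed in; nothing more can be done
None
```

The roller is back in the labeller, resting in both slots and released. I handed the job in at about 18 s on the robot's clock.

**What I did:** I gripped the sleeve on the stand, lifted it to about 0.2 m and centred it over the brackets with the wrist camera. I then lowered it in steps of about 1 mm or less:
- The axle met the catches at a height of about 113 mm and passed them at about 8 N, weight included.
- It landed at about 99 mm. I pressed to about 9.5 N, eased the load, opened part-way and withdrew.

**Last checks:**
- **Wrist view:** The axle is level (slope about 0.001 rad) at about 99.5 mm. It is centred along y to within about 0.3 mm and in line within about 0.002 rad. In x it sits about 1.5 mm forward of my estimated slot middle, roughly where the catches would press it against the front wall; the limit is 3 mm.
- **Scene view:** It agrees to 1–2 mm and a few thousandths of a radian.
- **Disagreement:** The top view gave 0.025 rad for the axle's direction, right at the limit. It rested on only 159 points, because the arm hid part of the roller, so I set it aside.
- **Not measured:** I could not read the force on each slot floor directly. That both ends bear on them is inferred from the hard stop and the level axle.
- **Bystanders:** I didn't measure the bottle, jar and brush again at the end. The tool stayed well clear of them and I saw no unexpected contact force.

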